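# Cap the bottle, then hold the sprung tweezers at the green mark

### The job

Get ready to take the crust chip out of the white evaporation dish: first press the rubber cap of the brown bottle fully home so that the sample stays clean, then lift the sprung tweezers off their wooden rest by the blue finger grips and carry their tips over the dish, a few centimetres above its rim. There squeeze them to the green marks on the white cross-bar (a tip gap of 12 mm), never pinching the tips shut, keep that gap steady for three seconds, and finish still holding the tweezers squeezed like that in the air. Leave the bottle, the dish and everything else standing where they are.

Things in the scene. Friction and masses are not known exactly. Their poses are not given: they have to be found in the camera images.
- bottle: Brown hard-plastic bottle, loose, 68 mm across, with a shoulder and a 30 mm neck; origin: centre of its underside, z up. Weighs about 0.4 kg, stands on the table.
- cap (a joint): How far the black rubber cap is pushed onto the bottle, in m: it starts between 0 and 0.003 (sitting proud, a red ring shows on the neck) and is fully home at 0.008 (red ring hidden). It moves straight down, with about 5 N of friction, and stays where it is pushed.
- cap_top (a point): Centre of the cap's flat top (cap 40 mm across, 22 mm tall). 120 mm above the table at cap value 0, 112 mm when home.
- rest: Fixed dark wooden rest of the tweezers: base plate 190 x 62 x 6 mm (x = -115 to +75 mm) and two posts with tops 36 mm above the table, at x = -98 mm (36 mm wide) and x = +54 mm (62 mm wide, a 3 mm stud at each end); nothing stands between the posts. Origin on the table, x along the rest towards the tips, z up.
- tweezers: Steel sprung tweezers lying flat on the rest, about 185 mm long, 60 g. Origin: on their underside, midway between the two blue finger grips; x points to the tips, y to the left arm, z up. Hinge block at x = -98 mm, white cross-bar under the arms (48 mm wide) at x = +54 mm, tips at x = +75 mm. The arms stand out from the block and move together, evenly.
- grips (a point): Midway between the blue flat-sided grips (each 26 mm along x, 16 mm tall), 8 mm above the tweezers' origin, 44 mm above the table on the rest. Over their outsides they measure 45 mm relaxed and 32 mm, sides parallel, at the marked 12 mm tip gap; the gap changes 1.8 mm per mm of this width. The spring pushes back about 4 N per grip at first, 8 N at the mark.
- marks (a point): Middle of the white cross-bar's top, between its two green marks (5.6 mm wide, 7.7 mm left and right of the middle). At the right gap each steel arm, 3 mm thick, crosses the bar inside its green mark.
- jaw_left (a joint): How far each arm is squeezed in from relaxed, in rad: 0 relaxed (tip gap 36 mm), 0.0706 at the marked 12 mm gap, 0.106 tips shut. Tip gap in mm = 36 - 340 x value.
- tip_left (a point): Inner face of the left tip, 8 mm above the level of the tweezers' underside, 75 mm ahead of the grips.
- tip_right (a point): Inner face of the right tip, like the left one. The tip gap is the distance between these two points.
- dish: White ceramic evaporation dish, an open bowl 100 mm across and 32 mm high, loose, with a small brown chip of crust in the middle; origin: centre of its underside.
- cylinder: Bystander: glass measuring cylinder with a wide brass funnel in it (124 mm across, 247 mm high), loose and easily toppled; origin: centre of its underside.
- gauge_rim: Bystander: loose chrome gauge rim, a ring 127 mm across and 22 mm high; origin: centre of its underside.
- jar: Bystander: glass jar, 60 mm across, 75 mm high; origin: centre of its underside.
- mug: Bystander: blue mug, 76 mm across, 85 mm high; origin: centre of its underside.
- brush: Bystander: flat paint brush with a wooden handle, 200 mm long, 20 mm thick, lying loose on the table; origin: on the table under the middle of its length, x along it to the bristles.
There are look-alikes about, which are no part of the job. There is more than one size of the rest; the one meant has the size given above.

How it is judged:
On the way, in this order (a step that is already met when the one before it is completed fails the run):
1. the cap is pressed fully home (value of joint cap above 0.0066 m), for 0.2 s.
2. the tweezers are lifted off the rest in the fingers (contact force between tweezers and rest below 0.2 N and contact force between tweezers and dish below 0.2 N and height (world z) of tweezers above 0.045 m and contact force between tweezers and the fingers above 1 N), for 0.2 s.
3. over the dish, the tip gap is at the mark and stays there for two seconds (horizontal distance between each of tip_left, tip_right and dish below 0.042 m and height (world z) of tip_left between 0.05 and 0.135 m and distance between tip_left and tip_right between 0.009 and 0.015 m and contact force between tweezers and rest below 0.2 N and contact force between tweezers and dish below 0.2 N), for 2 s.
At the end, for the whole second after the job is handed in: Cap within 1.4 mm of fully home on the upright bottle; tweezers held still in the fingers (at least 1 N, nothing else touching them), both tips within 42 mm of the dish's centre seen from above and 18 to 103 mm above its rim (50 to 135 mm above the table), tip gap 12 mm +/- 3 mm and not changing (all of step 3 and value of joint cap above 0.0066 m and contact force between tweezers and the fingers above 1 N and linear speed of tweezers below 0.02 m/s and velocity of joint jaw_left between -0.03 and 0.03 rad/s and angle between bottle's own z axis and vertical below 0.1 rad); the arm keeps its last pose, push and grip.
It fails at once if tips pinched shut (gap under 4 mm) (distance between tip_left and tip_right below 0.004 m).
It fails at once if bottle tipped (angle between bottle's own z axis and vertical above 0.25 rad).
It fails at once if bottle shoved (over 20 mm) (distance of bottle from where it was at the start of the episode above 0.02 m).
It fails at once if dish shoved (over 15 mm) (distance of dish from where it was at the start of the episode above 0.015 m).
It fails at once if cylinder with funnel, gauge rim, jar, mug or brush disturbed (over 15 mm) (distance of any of cylinder, gauge_rim, jar, mug, brush from where it was at the start of the episode above 0.015 m).
It also fails if it takes over 58 s, if anything falls off the work surface, if the arm or the gripper's body presses on something with over 40 N, if the wrist force passes 120 N, or if a joint passes its speed limit or range.

### The arm

A 6-joint arm with a two-finger parallel gripper is mounted at the origin on the work surface. World frame = base frame: x ahead of the robot, y to its left, z up, the work surface at z = 0. Lengths are in m, angles in rad, forces in N, time in s.
With the tool pointing down it reaches from about 0.375 to 0.975 m from the base axis. Payload 3.8 kg.
Tool frame: the origin (TCP) lies at the very end of the fingers, on their centre line; the grasp point (between the pads) lies 19 mm behind it (bot.pinch_z is the distance from the TCP to the grasp point, in m); x points along the fingers, y is the direction in which the jaws open and shut, and the axes are right-handed (so a half turn about x gives the same grasp; the last joint's range is limited). The gripper opens to 85 mm and grips with 20 to 120 N. Pads are 22 mm wide; open, the fingers measure 114 mm over their backs; the gripper's body (76 mm by 85 mm) begins 54 mm behind the grasp point. The pads swing forward as they close: fully open they stand 13 mm farther back than shut.
Start: joints at [-1.366, 0.264, 1.604, -0, 1.274, -0.037], TCP at [0.162, -0.655, 0.2] pointing down, gripper open.
Joint ranges: [-2.63, 2.63], [-0.94, 2.18], [0.31, 2.57], [-1.31, 4.45], [0, 2.66], [-2.55, 2.55]. Speed limits (rad/s): [2.57, 2.57, 3.14, 3.14, 3.14, 3.14].

### API

Orientations are given as a rotation vector (axis times angle).
In Python, from workcell import monitor, imaging, finish_job, bot gives the robot as it stands.
- The arm moves only by the tool jog_arm, never from a script. Its argument "rows" is a list of rows, each a list of 7 numbers: the shift along the tool's x, y, z in m, then the turn, a rotation vector about the tool's x, y, z in rad, then the opening in per cent of the stroke, from 0 (shut) to 100 (fully open). A call has 1 to 20 rows; each row is the pose to reach, as a shift and turn from the pose measured when the call began, along the tool's axes at that moment; what a row does not reach only later rows make up. A row lasts 1/10 s, in which the tool goes at most 50 mm and 8.59 degrees, less where a joint would pass 70% of its speed; a pose out of reach is approached as far as the arm can. A call with a gripper value outside its range is refused whole. The fingers move at their own pace and stop on an object; "force" is the grip in N (left out, the last holds). Time passes only in rows, so rows that repeat a pose let the fingers close. It gives the time, the measured TCP pose, the force and the opening at its end, in the units of the state.
- monitor.read_state(): the state, without advancing time (a new reading comes with each control period).
- imaging.read_camera(name): name is "scene" or "top" or "wrist"; returns the picture (384x512x3 uint8, blue, green, red); there is no depth.
- imaging.camera_params(name): a dict with "fx", "fy", "cx", "cy" (pixels), "T" (4x4, takes a point from camera to world coordinates); the wrist camera has in their place "T_tool_cam" (4x4, takes a point from camera to tool coordinates, whose origin is the TCP and whose axes are the tool frame's). Camera axes: x right, y down, z forward; pixel columns grow to the right and rows downward; lengths in m; the calibration is good to about 2 mm. The wrist camera is an equidistant fisheye: a pixel r from the principal point sees the ray r / f radians off the axis. A picture is of the moment at which its call begins: read the wrist's pose just before it. camera_params takes no time and is no camera call.
- finish_job(): hands the job in, once; it reports no verdict.
The state is a dict: "time": time; "q": joint angles; "joint_vel": joint speeds; "joint_torque": joint torques, N m; "tool_pos": TCP position; "tcp_rot": TCP orientation; "wrist_force": force on the tool from outside, world axes, zero at the start; "torque": the same for the moment, N m; "width": opening from 0.0 (shut) to 1.0 (fully open).
Only numpy, scipy, OpenCV 4.12 (cv2) and the standard library are available. Lean on these libraries where they do the work, as an engineer would, in place of code of your own. Each camera call takes 0.05 s, during which the arm holds its last target. There are 200 camera calls.

## Working session

There is one attempt and no reset: what is moved stays moved. The work goes in short steps, Python scripts to look and compute and a tool call to move; the robot and the scene stay as the last step left them, time stands still between calls to the robot, and variables do not carry over. Pictures are saved under pics/ and viewed, about 8 in all and at most 12, crops included, and the job is handed in when it is done.

Besides the shell and the picture viewer there is one more tool, called after "Emit:" as name(argument=value, ...) on one line, values as JSON. jog_arm: Moves the arm, as the interface text tells. Its arguments: {"type":"object","properties":{"rows":{"type":"array","items":{"type":"array","items":{"type":"number"}}},"force":{"type":"number"}},"required":["rows"]}

```bash
ls; mkdir -p pics
python3 - <<'E'
from workcell import monitor, imaging, bot
import cv2,numpy as np
np.set_printoptions(precision=4,suppress=True)
s=monitor.read_state();print(s)
for n in ("scene","top","wrist"):
    im=imaging.read_camera(n);cv2.imwrite(f"pics/{n}0.png",im)
    print(n,imaging.camera_params(n))
a=cv2.imread("pics/top0.png");cv2.imwrite("pics/top0b.png",cv2.resize(a,(800,600),interpolation=cv2.INTER_CUBIC))
a=cv2.imread("pics/scene0.png");cv2.imwrite("pics/scene0b.png",cv2.resize(a,(800,600),interpolation=cv2.INTER_CUBIC))
print(bot.pinch_z)
E
```

```text
pics
{'time': 0.0, 'q': array([-1.3659,  0.2647,  1.6054,  0.    ,  1.2737, -0.0369]), 'joint_vel': array([-0.0007, -0.0006, -0.0002, -0.0014,  0.0007,  0.0002]), 'joint_torque': array([ -0.0009, -51.5118, -36.7311,  -0.0002,   0.0129,  -0.    ]), 'tool_pos': array([ 0.1615, -0.6546,  0.1984]), 'tcp_rot': array([ 2.0938,  0.2568, -2.0942]), 'wrist_force': array([-0.3855, -0.3357,  0.0021]), 'torque': array([ 0.0146, -0.0456, -0.0342]), 'width': 0.9999706268638523}
scene {'fx': 405.31239447021386, 'fy': 405.31239447021386, 'cx': 248.26863928475382, 'cy': 188.30227478679123, 'T': array([[ 0.7136,  0.4287, -0.5541,  1.2825],
       [ 0.7006, -0.4357,  0.5651, -0.715 ],
       [ 0.0008, -0.7914, -0.6113,  0.8956],
       [ 0.    ,  0.    ,  0.    ,  1.    ]])}
top {'fx': 442.20827013649557, 'fy': 442.20827013649557, 'cx': 247.7010054292265, 'cy': 195.44193393174092, 'T': array([[-0.0184, -0.9766,  0.2143,  0.2825],
       [-0.9998,  0.0185, -0.0016,  0.0317],
       [-0.0024, -0.2143, -0.9768,  1.3487],
       [ 0.    ,  0.    ,  0.    ,  1.    ]])}
wrist {'fx': 297.3186396354542, 'fy': 297.3186396354542, 'cx': 258.4615825761393, 'cy': 191.33312832880318, 'T_tool_cam': array([[-0.0009, -0.3183,  0.948 , -0.1742],
       [ 1.    , -0.0014,  0.0005,  0.001 ],
       [ 0.0012,  0.948 ,  0.3183, -0.0822],
       [ 0.    ,  0.    ,  0.    ,  1.    ]])}
0.0187
```

View pics/top0b.png

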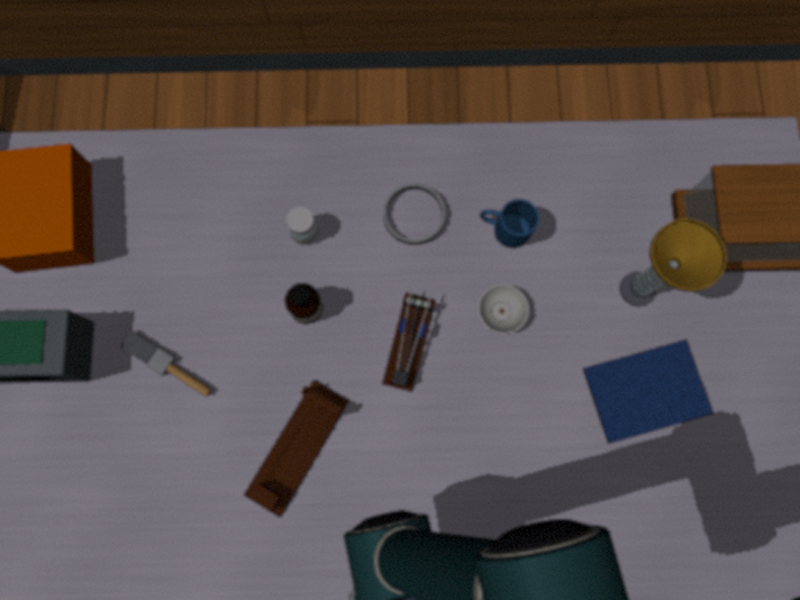

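View pics/scene0b.png

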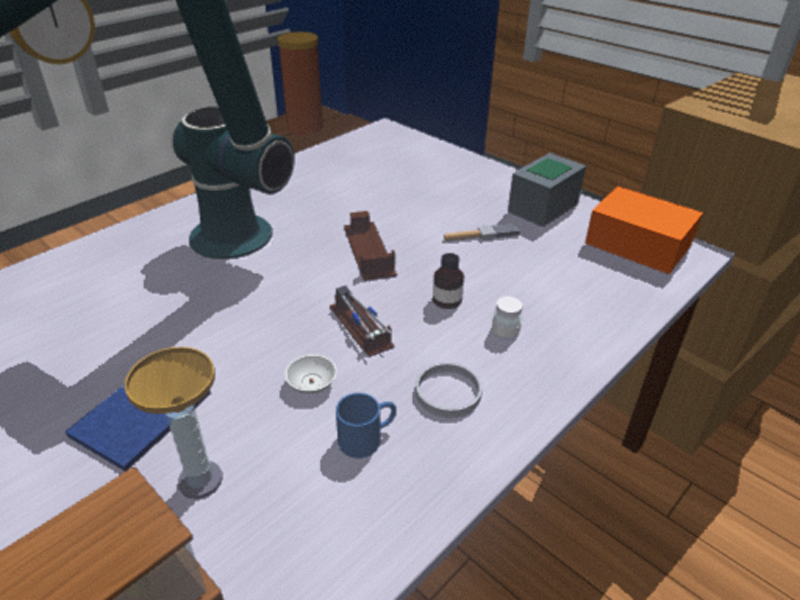

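The top view shows:
- Bottle at (303,300).
- Small rest with the tweezers at (410,340). The larger empty rest at (298,448) is the look-alike.
- Dish at (505,309). The jar lid at (301,224) and the gauge rim at (416,213) are not part of the job.

I'm choosing the small rest and the brown bottle, and will check them in one close crop.

```bash
cat > h.py <<'E'
import numpy as np, cv2
from scipy.spatial.transform import Rotation as R
from workcell import monitor, imaging, bot
np.set_printoptions(precision=4,suppress=True)
P={n:imaging.camera_params(n) for n in ("scene","top","wrist")}
def ray(n,u,v,s=None):
    p=P[n]; x=(u-p["cx"])/p["fx"]; y=(v-p["cy"])/p["fy"]
    if n!="wrist":
        T=p["T"]; d=np.array([x,y,1.])
    else:
        r=np.hypot(x,y); d=np.array([np.sin(r)*x/r,np.sin(r)*y/r,np.cos(r)])
        M=np.eye(4); M[:3,:3]=R.from_rotvec(s["tcp_rot"]).as_matrix(); M[:3,3]=s["tool_pos"]; T=M@p["T_tool_cam"]
    return T[:3,3],T[:3,:3]@d
def at(n,u,v,z,s=None):
    o,d=ray(n,u,v,s); return o+d*(z-o[2])/d[2]
def proj(n,X,s=None):
    p=P[n]
    if n!="wrist": T=p["T"]
    else:
        M=np.eye(4); M[:3,:3]=R.from_rotvec(s["tcp_rot"]).as_matrix(); M[:3,3]=s["tool_pos"]; T=M@p["T_tool_cam"]
    c=T[:3,:3].T@(np.asarray(X)-T[:3,3])
    if n!="wrist": return c[:2]/c[2]*p["fx"]+[p["cx"],p["cy"]]
    r=np.hypot(c[0],c[1]); a=np.arctan2(r,c[2]); return c[:2]/r*a*p["fx"]+[p["cx"],p["cy"]]
def tri(o1,d1,o2,d2):
    A=np.zeros((3,3));b=np.zeros(3)
    for o,d in((o1,d1),(o2,d2)):
        d=d/np.linalg.norm(d);M=np.eye(3)-np.outer(d,d);A+=M;b+=M@o
    return np.linalg.solve(A,b)
E
python3 - <<'E'
from h import *
k=.64
for nm,u,v,z in [("cap",303,296,.12),("bluegripL",403,327,.044),("bluegripR",424,329,.044),("block",399,379,.044),("bar",419,301,.036),("dishc",502,311,.005),("dishtop",505,309,.032),("mug",515,222,.085),("ring",416,213,.02),("jar",301,222,.075)]:
    print(nm,at("top",u*k,v*k,z))
t=cv2.imread("pics/top0.png");s=cv2.imread("pics/scene0.png")
a=cv2.resize(t[175:265,170:350],None,fx=4.4,fy=4.4,interpolation=cv2.INTER_CUBIC)[:300]
b=cv2.resize(t[175:260,180:350],(600,300),interpolation=cv2.INTER_CUBIC)
c=cv2.resize(s[155:235,200:310],(412,300),interpolation=cv2.INTER_CUBIC)
w=cv2.resize(cv2.imread("pics/wrist0.png"),(388,300))
b=cv2.resize(t[178:262,170:350],(643,300),interpolation=cv2.INTER_CUBIC)
cv2.imwrite("pics/crop1.png",np.vstack([cv2.copyMakeBorder(b,0,0,0,157,cv2.BORDER_CONSTANT),np.hstack([c,w])]))
E
```

```text
cap [0.5725 0.1829 0.12  ]
bluegripL [ 0.5256 -0.0003  0.044 ]
bluegripR [ 0.521  -0.0404  0.044 ]
block [0.4259 0.0096 0.044 ]
bar [ 0.578  -0.0328  0.036 ]
dishc [ 0.5615 -0.1986  0.005 ]
dishtop [ 0.5598 -0.2     0.032 ]
mug [ 0.7191 -0.2193  0.085 ]
ring [ 0.7646 -0.0327  0.02  ]
jar [0.7306 0.1934 0.075 ]
```

View pics/crop1.png

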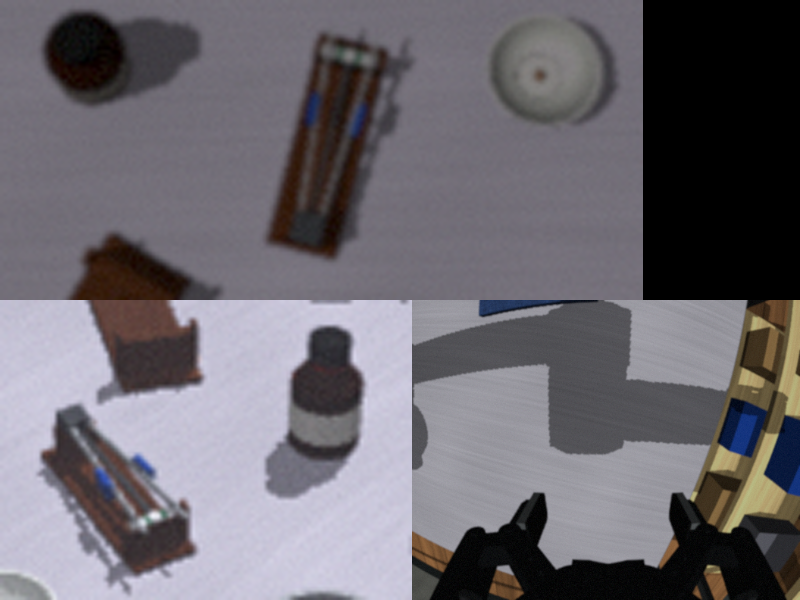

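```bash
cat >> h.py <<'E'
def yawpose(phi):
    "tool pointing down, tool y along world heading phi"
    x=np.array([0,0,-1.]);y=np.array([np.cos(phi),np.sin(phi),0]);return R.from_matrix(np.c_[x,y,np.cross(x,y)])
def row(target,Rt=None):
    s=monitor.read_state();R0=R.from_rotvec(s["tcp_rot"])
    d=R0.inv().apply(np.asarray(target)-s["tool_pos"])
    t=np.zeros(3) if Rt is None else (R0.inv()*Rt).as_rotvec()
    print("row",np.round(d,4),np.round(t,4),"ang",np.degrees(np.linalg.norm(t)).round(1)); return d,t
E
python3 - <<'E'
from h import *
s=monitor.read_state();print(R.from_rotvec(s["tcp_rot"]).as_matrix())
T=lambda a,b:ray("top",170+a/3.572,178+b/3.572)
S=lambda a,b:ray("scene",200+a/3.745,155+b/3.745)
for n,a,b in [("cap",(82,40),(329,35)),("gL",(313,109),(145,165)),("gR",(359,121),(104,185)),("block",(307,226),(72,117)),("bar",(350,53),(152,220))]:
    X=tri(*T(*a),*S(*b));print(n,X,proj("top",X)-[170+a[0]/3.572,178+a[1]/3.572])
print("funnel",at("top",688*.64,255*.64,.247),"brush",at("top",165*.64,363*.64,.02))
row([.573,.182,.25]);
for phi in (74.4,-105.6): row([.515,-.018,.25],yawpose(np.radians(phi)))
E
```

```text
[[-0.0003  0.2394 -0.9709]
 [ 0.0017 -0.9709 -0.2394]
 [-1.     -0.0018 -0.0001]]
cap [0.5773 0.1896 0.1171] [-1.2375 -1.1363]
gL [0.5296 0.0031 0.0468] [-0.8565 -0.6787]
gR [ 0.5191 -0.036   0.0411] [-0.6678 -0.5105]
block [0.4304 0.0088 0.0444] [-0.3349 -0.2537]
bar [ 0.578  -0.0321  0.0346] [-0.0885 -0.0695]
funnel [ 0.6002 -0.4703  0.247 ] brush [0.468  0.4612 0.02  ]
row [-0.05   -0.714  -0.5999] [0. 0. 0.] ang 0.0
row [-0.0504 -0.5337 -0.4957] [-2.6275 -0.0023  0.0005] ang 150.5
row [-0.0504 -0.5337 -0.4957] [0.5141 0.0004 0.0017] ang 29.5
```

Emit:
jog_arm(rows=[[-0.1,-0.326,-0.348,0.25,0,0,0],[-0.1,-0.326,-0.348,0.25,0,0,0],[-0.1,-0.326,-0.348,0.25,0,0,0],[-0.1,-0.326,-0.348,0.25,0,0,0],[-0.1,-0.326,-0.348,0.25,0,0,0],[-0.1,-0.326,-0.348,0.25,0,0,0],[-0.1,-0.326,-0.348,0.25,0,0,0],[-0.1,-0.326,-0.348,0.25,0,0,0],[-0.1,-0.714,-0.602,0.514,0,0,0],[-0.1,-0.714,-0.602,0.514,0,0,0],[-0.1,-0.714,-0.602,0.514,0,0,0],[-0.1,-0.714,-0.602,0.514,0,0,0],[-0.1,-0.714,-0.602,0.514,0,0,0],[-0.1,-0.714,-0.602,0.514,0,0,0],[-0.1,-0.714,-0.602,0.514,0,0,0],[-0.1,-0.714,-0.602,0.514,0,0,0],[-0.1,-0.714,-0.602,0.514,0,0,0],[-0.1,-0.714,-0.602,0.514,0,0,0],[-0.1,-0.714,-0.602,0.514,0,0,0],[-0.1,-0.714,-0.602,0.514,0,0,0]])

```text
time: 2.15
tool_pos: [0.5758, 0.1876, 0.2989]
tcp_rot: [-2.075, 0.276, 2.079]
wrist_force: [-0.6, 0.2, 0.1]
width: 0.001
```

Run:
```python
from h import *
import json
s=monitor.read_state();im=imaging.read_camera("wrist")
cv2.imwrite("pics/w1.png",im);json.dump({k:list(s[k]) for k in("tool_pos","tcp_rot")},open("w1.json","w"))
for n,X in [("cap",[.575,.187,.117]),("tcp",s["tool_pos"]),("gL",[.5296,.0,.044]),("gR",[.519,-.036,.044])]:print(n,proj("wrist",X,s))
cv2.imwrite("pics/w1b.png",cv2.resize(im,(800,600),interpolation=cv2.INTER_CUBIC))
```

```text
cap [258.9028 163.1328]
tcp [257.3383 226.8021]
gL [382.9628 150.4768]
gR [403.7206 151.8397]
```

View pics/w1b.png

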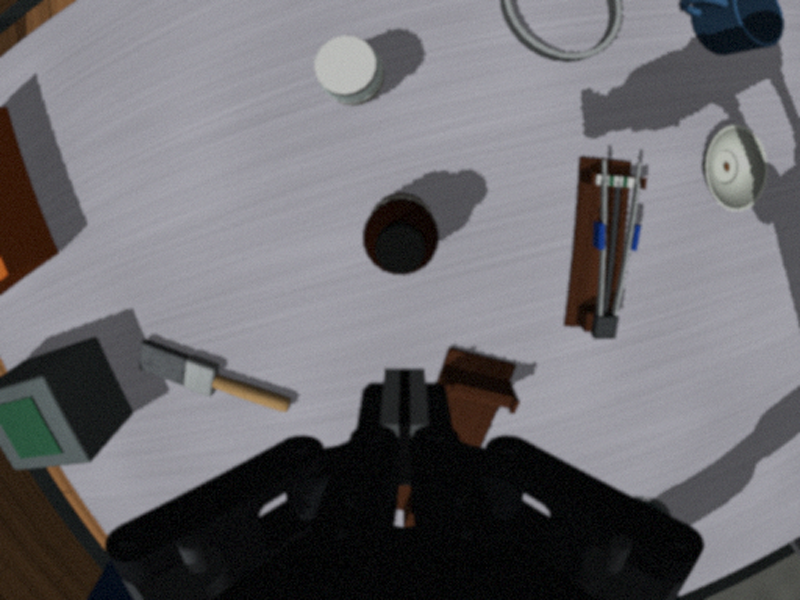

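Run:
```python
from h import *
import json
s={k:np.array(v) for k,v in json.load(open("w1.json")).items()}
k=.64
w=lambda u,v:ray("wrist",u*k,v*k,s)
c=at("wrist",401*k,247*k,.1185,s);print("cap wrist",c,"top",at("top",193,189.2,.1185),"scene",at("scene",287.9,164.3,.1185))
T=lambda a,b:ray("top",170+a/3.572,178+b/3.572)
for n,a,b,z in [("gL",(313,109),(600,235),.044),("gR",(359,121),(635,237),.044),("block",(307,226),(605,326),.044),("bar",(350,53),(615,182),.036)]:
    o,d=T(*a);print(n,"top",o+d*(z-o[2])/d[2],"wrist",at("wrist",b[0]*k,b[1]*k,z,s),tri(*T(*a),*w(*b)))
print("dish",at("wrist",736*k,167*k,.032,s),at("top",505*k,309*k,.032))
row([*c[:2],.135]);
```

```text
cap wrist [0.5822 0.1879 0.1185] top [0.5736 0.1857 0.1185] scene [0.5806 0.1931 0.1185]
gL top [0.528  0.0006 0.044 ] wrist [ 0.5293 -0.0018  0.044 ] [ 0.5287 -0.0005  0.0445]
gR top [ 0.517  -0.0378  0.044 ] wrist [ 0.5181 -0.0409  0.044 ] [ 0.5178 -0.0388  0.0457]
block top [0.4297 0.0078 0.044 ] wrist [0.4304 0.0058 0.044 ] [0.4302 0.0069 0.0444]
bar top [ 0.5774 -0.0323  0.036 ] wrist [ 0.5766 -0.0313  0.036 ] [ 0.577  -0.0318  0.0358]
dish [ 0.5644 -0.1961  0.032 ] [ 0.5598 -0.2     0.032 ]
row [ 0.1638 -0.0036 -0.0064] [0. 0. 0.] ang 0.0
```

Emit:
jog_arm(rows=[[0.08,-0.002,-0.004,0,0,0,0],[0.08,-0.002,-0.004,0,0,0,0],[0.12,-0.002,-0.004,0,0,0,0],[0.14,-0.002,-0.004,0,0,0,0],[0.155,-0.002,-0.004,0,0,0,0],[0.165,-0.002,-0.004,0,0,0,0],[0.17,-0.002,-0.004,0,0,0,0],[0.172,-0.002,-0.004,0,0,0,0],[0.172,-0.002,-0.004,0,0,0,0],[0.172,-0.002,-0.004,0,0,0,0]])

```text
time: 3.2
tool_pos: [0.5803, 0.1872, 0.1281]
tcp_rot: [-2.077, 0.277, 2.077]
wrist_force: [1.0, 0.1, -0.2]
width: -0.001
```

Run:
```python
from h import *
s=monitor.read_state();print(s["tool_pos"],s["wrist_force"])
im=imaging.read_camera("wrist");sc=imaging.read_camera("scene")
cv2.imwrite("pics/w2.png",np.hstack([cv2.resize(im[110:290,170:350],(400,400)),cv2.resize(sc[140:220,250:330],(400,400))]))
```

```text
[0.5803 0.1872 0.1281] [ 1.0164  0.1036 -0.1847]
```

View pics/w2.png

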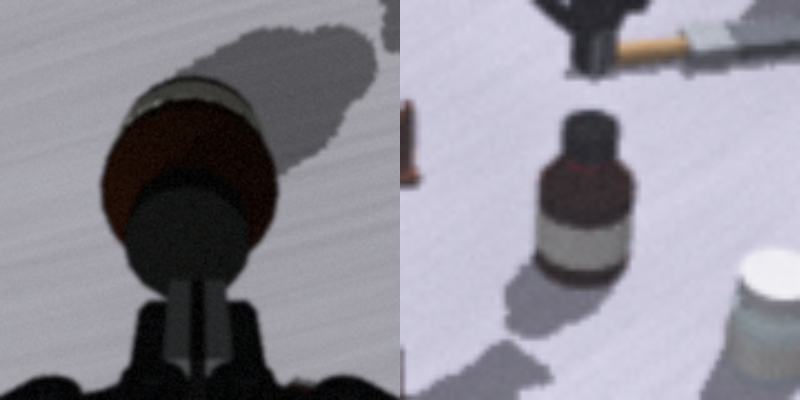

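The tips look farther above the cap than the TCP height suggests, so I'll triangulate them.

Run:
```python
from h import *
s=monitor.read_state();R0=R.from_rotvec(s["tcp_rot"])
X=tri(*ray("wrist",259.1,236,s),*ray("scene",288.6,154.4));print("tip",X,"res",proj("wrist",X,s),proj("scene",X),"tool",R0.inv().apply(X-s["tool_pos"]))
C=tri(*ray("wrist",170+187/2.222,110+238/2.222,s),*ray("scene",250+190/5,140+122/5));print("cap",C,proj("wrist",C,s),proj("scene",C))
print(proj("scene",s["tool_pos"]),proj("scene",[.5805,.188,.1185]))
```

```text
tip [0.591  0.182  0.1672] res [261.0541 238.7984] [289.0584 154.6677] tool [-0.0393  0.002  -0.0118]
cap [0.585  0.188  0.1226] [254.2163 217.184 ] [288.0165 164.4078]
[286.8448 162.6379] [286.9124 164.8874]
```

Emit:
jog_arm(rows=[[0.002,0,0,0,0,0,0],[0.004,0,0,0,0,0,0],[0.006,0,0,0,0,0,0],[0.008,0,0,0,0,0,0],[0.01,0,0,0,0,0,0],[0.01,0,0,0,0,0,0]])

```text
time: 3.9
tool_pos: [0.5797, 0.1871, 0.1173]
tcp_rot: [-2.076, 0.278, 2.079]
wrist_force: [-0.8, 0.1, 0.0]
width: -0.0
```

Emit:
jog_arm(rows=[[0.002,0,0,0,0,0,0],[0.004,0,0,0,0,0,0],[0.006,0,0,0,0,0,0],[0.008,0,0,0,0,0,0],[0.008,0,0,0,0,0,0]])

```text
time: 4.4
tool_pos: [0.5794, 0.1871, 0.1088]
tcp_rot: [-2.075, 0.278, 2.08]
wrist_force: [-0.1, -0.6, 0.1]
width: -0.0
```

Run:
```python
from h import *
s=monitor.read_state();print(s["tool_pos"],s["wrist_force"])
im=imaging.read_camera("wrist");sc=imaging.read_camera("scene")
cv2.imwrite("pics/w3.png",np.hstack([cv2.resize(im[110:290,170:350],(400,400)),cv2.resize(sc[140:220,250:330],(400,400))]))
```

```text
[0.5794 0.1871 0.1088] [-0.0993 -0.5592  0.1132]
```

View pics/w3.png

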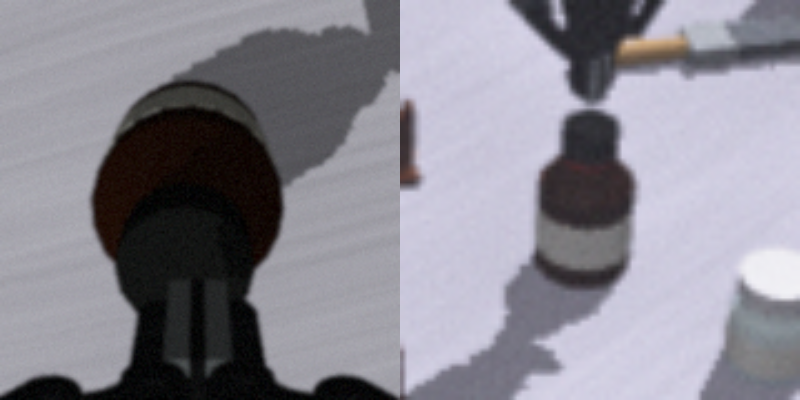

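Emit:
jog_arm(rows=[[0.002,0,0,0,0,0,0],[0.004,0,0,0,0,0,0],[0.006,0,0,0,0,0,0],[0.008,0,0,0,0,0,0],[0.01,0,0,0,0,0,0],[0.01,0,0,0,0,0,0]])

```text
time: 5.1
tool_pos: [0.5794, 0.1871, 0.0987]
tcp_rot: [-2.075, 0.278, 2.08]
wrist_force: [0.4, 0.1, -1.2]
width: -0.003
```

Emit:
jog_arm(rows=[[0.001,0,0,0,0,0,0],[0.002,0,0,0,0,0,0],[0.003,0,0,0,0,0,0],[0.004,0,0,0,0,0,0],[0.004,0,0,0,0,0,0]])

```text
time: 5.6
tool_pos: [0.5792, 0.1871, 0.0945]
tcp_rot: [-2.075, 0.278, 2.08]
wrist_force: [0.1, -1.3, 0.0]
width: 0.003
```

Emit:
jog_arm(rows=[[0.001,0,0,0,0,0,0],[0.002,0,0,0,0,0,0],[0.003,0,0,0,0,0,0],[0.004,0,0,0,0,0,0],[0.004,0,0,0,0,0,0]])

```text
time: 6.1
tool_pos: [0.579, 0.187, 0.0903]
tcp_rot: [-2.075, 0.278, 2.081]
wrist_force: [-0.9, -0.8, 0.3]
width: -0.003
```

Emit:
jog_arm(rows=[[0.001,0,0,0,0,0,0],[0.002,0,0,0,0,0,0],[0.003,0,0,0,0,0,0],[0.004,0,0,0,0,0,0],[0.004,0,0,0,0,0,0]])

```text
time: 6.6
tool_pos: [0.5789, 0.187, 0.0861]
tcp_rot: [-2.074, 0.278, 2.081]
wrist_force: [0.2, -0.1, 0.8]
width: -0.002
```

Run:
```python
from h import *
s=monitor.read_state();print(s["tool_pos"],s["wrist_force"],s["joint_torque"])
im=imaging.read_camera("wrist");sc=imaging.read_camera("scene")
cv2.imwrite("pics/w4.png",np.hstack([cv2.resize(im[110:290,170:350],(400,400)),cv2.resize(sc[140:220,250:330],(400,400),interpolation=cv2.INTER_CUBIC)]))
```

```text
[0.5789 0.187  0.0861] [ 0.2371 -0.0914  0.7578] [ -0.0039 -46.4508 -33.3495   0.0118  -0.0127  -0.    ]
```

View pics/w4.png

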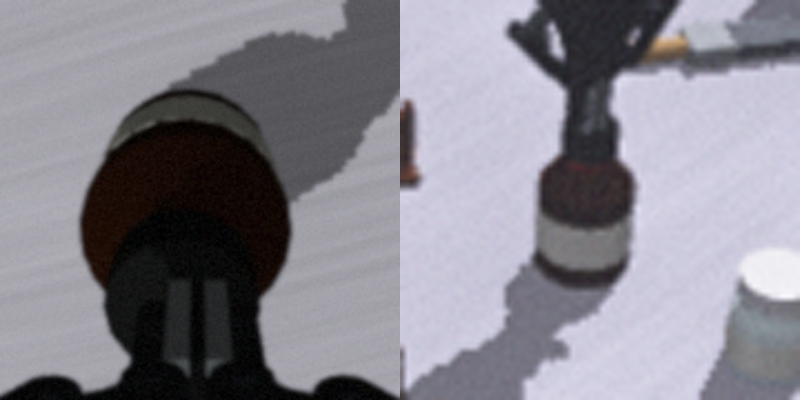

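Emit:
jog_arm(rows=[[-0.004,0,0,0,0,0,0],[-0.004,-0.002,-0.005,0,0,0,0],[-0.002,-0.002,-0.005,0,0,0,0],[0.0,-0.002,-0.005,0,0,0,0],[0.001,-0.002,-0.005,0,0,0,0],[0.002,-0.002,-0.005,0,0,0,0],[0.003,-0.002,-0.005,0,0,0,0]])

```text
time: 7.4
tool_pos: [0.5846, 0.1877, 0.0839]
tcp_rot: [-2.075, 0.278, 2.08]
wrist_force: [-1.2, -0.3, 5.3]
width: 0.003
```

Emit:
jog_arm(rows=[[0.001,0,0,0,0,0,0],[0.002,0,0,0,0,0,0],[0.003,0,0,0,0,0,0],[0.004,0,0,0,0,0,0]])

```text
time: 7.8
tool_pos: [0.5847, 0.1877, 0.0804]
tcp_rot: [-2.075, 0.278, 2.08]
wrist_force: [-2.4, -2.3, 10.8]
width: -0.001
```

Emit:
jog_arm(rows=[[0.001,0,0,0,0,0,0],[0.002,0,0,0,0,0,0]])

```text
time: 8.0
tool_pos: [0.5854, 0.1878, 0.0804]
tcp_rot: [-2.077, 0.277, 2.078]
wrist_force: [-4.3, -1.8, 15.6]
width: -0.004
```

Emit:
jog_arm(rows=[[0.003,0,0,0,0,0,0],[0.006,0,0,0,0,0,0],[0.006,0,0,0,0,0,0]])

```text
time: 8.3
tool_pos: [0.5886, 0.1886, 0.0808]
tcp_rot: [-2.082, 0.275, 2.07]
wrist_force: [-6.8, -2.0, 27.0]
width: 0.001
```

Emit:
jog_arm(rows=[[-0.01,0,0,0,0,0,0],[-0.05,0,0,0,0,0,0],[-0.1,0,0,0,0,0,0],[-0.15,0,0.01,0,0,0,50],[-0.2,0.05,0.03,0,0,0,100],[-0.2,0.1,0.05,0,0,0,100],[-0.2,0.15,0.07,0,0,0,100],[-0.2,0.2,0.07,0,0,0,100],[-0.2,0.2,0.07,0,0,0,100],[-0.2,0.2,0.07,0,0,0,100]])

```text
time: 9.3
tool_pos: [0.4655, 0.011, 0.2793]
tcp_rot: [-2.081, 0.279, 2.068]
wrist_force: [0.6, 0.0, 0.5]
width: 0.998
```

Run:
```python
from h import *
import json
s=monitor.read_state();print(s["tool_pos"],s["wrist_force"],s["time"],R.from_rotvec(s["tcp_rot"]).as_matrix())
im=imaging.read_camera("wrist");sc=imaging.read_camera("scene")
json.dump({k:list(s[k]) for k in("tool_pos","tcp_rot")},open("w5.json","w"))
cv2.imwrite("pics/w5r.png",im);cv2.imwrite("pics/s5r.png",sc)
s0=cv2.imread("pics/scene0.png")
f=lambda a:cv2.resize(a[155:205,265:315],(300,300),interpolation=cv2.INTER_CUBIC)
cv2.imwrite("pics/w5.png",np.hstack([cv2.resize(im[40:360,120:420],(500,533)),cv2.copyMakeBorder(cv2.resize(np.vstack([f(s0),f(sc)]),None,fx=.88,fy=.88),0,5,0,0,cv2.BORDER_CONSTANT)]))
```

```text
[0.4655 0.011  0.2793] [0.6018 0.0174 0.455 ] 9.3 [[ 0.0065 -0.268  -0.9634]
 [ 0.0029 -0.9634  0.268 ]
 [-1.     -0.0045 -0.0055]]
```

View pics/w5.png

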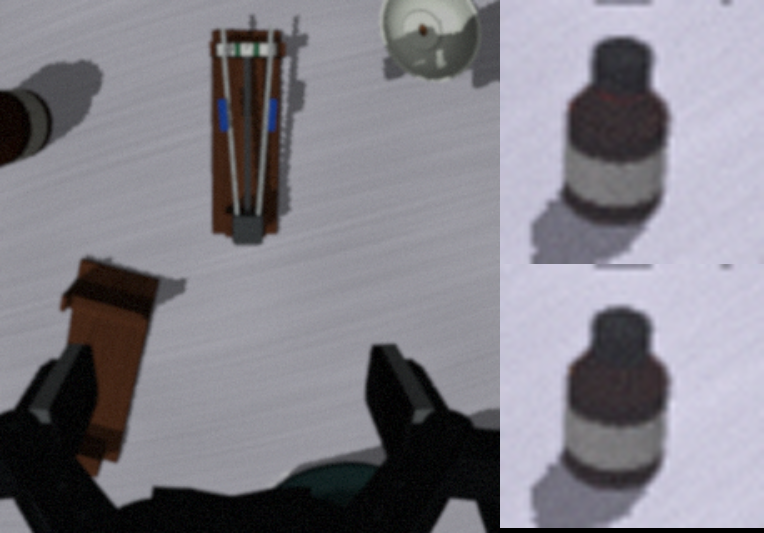

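The ring band on the neck is gone and the cap sits lower; the push also stopped dead while the force rose to 27 N. The tweezers line up vertically in the wrist view: grips at crop (224,115) and (273,115), block (248,229), bar (246,49). The real finger ends sit about 32 mm behind the reported TCP, and I'll allow for that.

Run:
```python
from h import *
import json
for i in ("pics/scene0.png","pics/s5r.png"):
    a=cv2.imread(i).astype(int)[160:185,275:302]; r=a[...,2]-a[...,1]; print(i,"red px",(r>25).sum(),(r>35).sum(),r.max(), r.max(1))
s={k:np.array(v) for k,v in json.load(open("w5.json")).items()}
im=cv2.imread("pics/w5r.png").astype(int)
m=((im[...,0]-im[...,2]>60)&(im[...,0]-im[...,1]>50)).astype(np.uint8)
n,l,st,ce=cv2.connectedComponentsWithStats(m)
G=[]
for i in range(1,n):
    if st[i,4]>30: X=at("wrist",*ce[i],.044,s);print(ce[i],st[i],X);G.append(X)
w=lambda a,b,z:at("wrist",120+a*.6,40+b*.6,z,s)
B=w(248,229,.046);M=w(246,49,.036);print("block",B,"bar",M,"dish",w(430,33,.032))
g=[x for x in G if abs(x[1]+.02)<.06 and abs(x[0]-.52)<.05]
print("mid",np.mean(g,0)); ax=M-B;print("yaw deg",np.degrees(np.arctan2(ax[1],ax[0])), np.degrees(np.arctan2(*(g[1]-g[0])[:2])))
```

```text
pics/scene0.png red px 2 0 29 [ 6  5  5  6  4  5  3  6  5  4  4 10 16 29 18 22 12 12 12 11 10  9  8  7
  8]
pics/s5r.png red px 0 0 16 [ 5  6  5  4  5  5  5  5  5  5  6  8 12 13 14 16 12 13 12 12 11 11 12  7
  8]
[253.3521 108.4366] [251 100   6  18  71] [0.5306 0.0002 0.044 ]
[283.  108.5] [281 100   5  18  68] [ 0.5199 -0.0388  0.044 ]
block [0.431  0.0056 0.046 ] bar [ 0.5781 -0.0332  0.036 ] dish [ 0.5581 -0.1955  0.032 ]
mid [ 0.5253 -0.0193  0.044 ]
yaw deg -14.7780845142373 -164.61909486717107
```

Run:
```python
from h import *
row([.5248,-.0195,.035],yawpose(np.radians(-105.2)))
```

```text
row [ 0.2444  0.0177 -0.0634] [-0.004  -0.0052  0.0061] ang 0.5
```

Emit:
jog_arm(rows=[[0.0,0.018,-0.063,0,-0.005,0.006,85],[0.05,0.018,-0.063,0,-0.005,0.006,85],[0.1,0.018,-0.063,0,-0.005,0.006,85],[0.14,0.018,-0.063,0,-0.005,0.006,85],[0.18,0.018,-0.063,0,-0.005,0.006,85],[0.21,0.018,-0.063,0,-0.005,0.006,85],[0.23,0.018,-0.063,0,-0.005,0.006,85],[0.24,0.018,-0.063,0,-0.005,0.006,85],[0.245,0.018,-0.063,0,-0.005,0.006,85],[0.245,0.018,-0.063,0,-0.005,0.006,85],[0.245,0.018,-0.063,0,-0.005,0.006,85]])

```text
time: 10.5
tool_pos: [0.5257, -0.0195, 0.0356]
tcp_rot: [-2.08, 0.281, 2.075]
wrist_force: [1.4, 0.6, 0.5]
width: 0.846
```

Run:
```python
from h import *
import json
s=monitor.read_state();print(s["tool_pos"],s["wrist_force"],s["time"],R.from_rotvec(s["tcp_rot"]).as_matrix())
im=imaging.read_camera("wrist");sc=imaging.read_camera("scene")
cv2.imwrite("pics/w6r.png",im);cv2.imwrite("pics/s6r.png",sc)
cv2.imwrite("pics/w6.png",np.hstack([cv2.resize(im[30:290,155:365],(420,520)),cv2.resize(sc[170:240,200:260],(380,520),interpolation=cv2.INTER_CUBIC)]))
row([.5248,-.0195,-.012],yawpose(np.radians(-105.2)))
```

```text
[ 0.5257 -0.0195  0.0356] [1.3614 0.5768 0.4926] 10.5 [[ 0.0024 -0.2656 -0.9641]
 [-0.0001 -0.9641  0.2656]
 [-1.     -0.0006 -0.0023]]
row [0.0479 0.0001 0.0011] [-0.0039 -0.0029  0.0007] ang 0.3
```

View pics/w6.png

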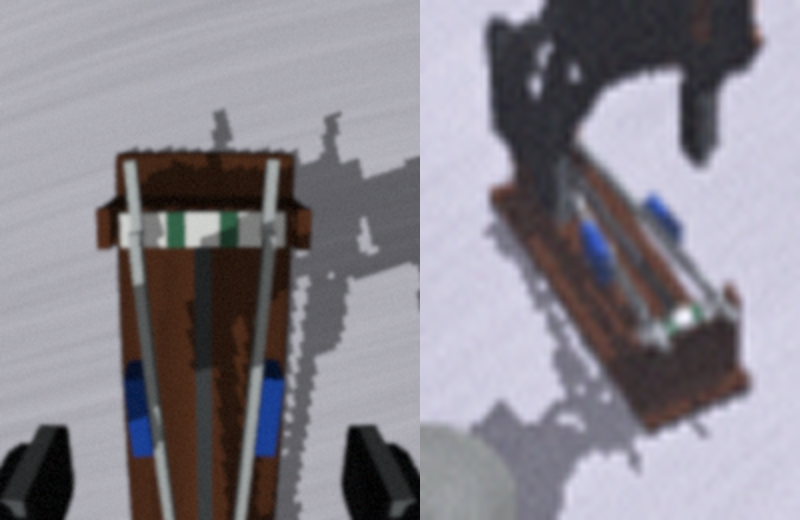

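Run:
```python
from h import *
s=monitor.read_state();R0=R.from_rotvec(s["tcp_rot"])
for wu in ((182.5,243.5),(190,243.5)):
    X=tri(*ray("wrist",*wu,s),*ray("scene",244.2,192.2));print("tip",X,proj("wrist",X,s)-wu,"tool",R0.inv().apply(X-s["tool_pos"]))
```

```text
tip [0.5468 0.0149 0.0792] [-1.7853 -0.9693] tool [-0.0433 -0.039  -0.0112]
tip [0.549  0.0105 0.0832] [-4.6297 -2.8585] tool [-0.0472 -0.0353 -0.0145]
```

Emit:
jog_arm(force=25, rows=[[0.015,0,0.001,0,-0.003,0,85],[0.03,0,0.001,0,-0.003,0,85],[0.04,0,0.001,0,-0.003,0,85],[0.046,0,0.001,0,-0.003,0,85],[0.048,0,0.001,0,-0.003,0,85],[0.048,0,0.001,0,-0.003,0,75],[0.048,0,0.001,0,-0.003,0,65],[0.048,0,0.001,0,-0.003,0,60],[0.048,0,0.001,0,-0.003,0,60],[0.048,0,0.001,0,-0.003,0,60]])

```text
time: 11.6
tool_pos: [0.5253, -0.0195, -0.0118]
tcp_rot: [-2.078, 0.281, 2.076]
wrist_force: [-0.6, 0.4, 0.9]
width: 0.6
```

Run:
```python
from h import *
s=monitor.read_state();print(s["tool_pos"],s["wrist_force"],s["time"],s["width"])
im=imaging.read_camera("wrist");sc=imaging.read_camera("scene")
cv2.imwrite("pics/w7.png",np.hstack([cv2.resize(im[30:290,155:365],(420,520)),cv2.resize(sc[170:240,200:260],(380,520),interpolation=cv2.INTER_CUBIC)]))
```

```text
[ 0.5253 -0.0195 -0.0118] [-0.5948  0.3724  0.8856] 11.6 0.6001283755948377
```

View pics/w7.png

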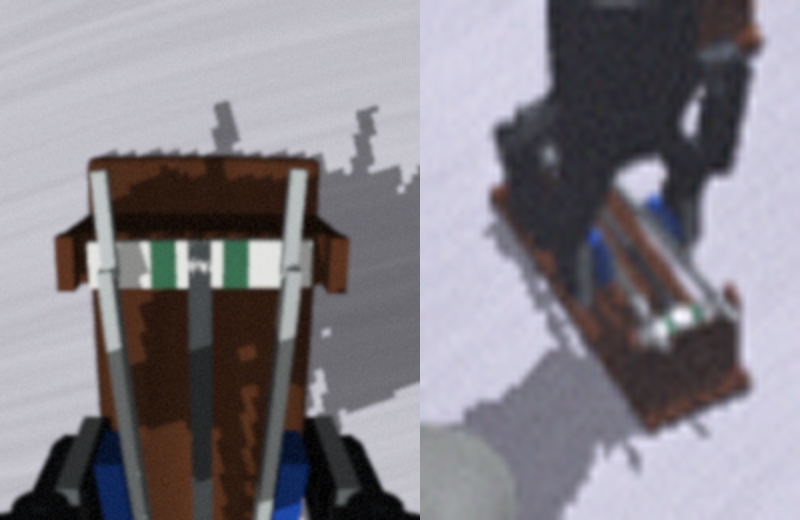

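The pads stand beside both blue grips at (110,470) and (290,470). Both arms rest on the outer white part of the bar, and there is nearly equal clearance each side. Now I'll close gently.

Emit:
jog_arm(force=25, rows=[[0,0,0.002,0,0,0,57],[0,0,0.002,0,0,0,54],[0,0,0.002,0,0,0,51],[0,0,0.002,0,0,0,49],[0,0,0.002,0,0,0,47],[0,0,0.002,0,0,0,45],[0,0,0.002,0,0,0,44],[0,0,0.002,0,0,0,44],[0,0,0.002,0,0,0,44],[0,0,0.002,0,0,0,44]])

```text
time: 12.7
tool_pos: [0.5236, -0.019, -0.0111]
tcp_rot: [-2.078, 0.281, 2.076]
wrist_force: [-2.4, -0.3, 6.6]
width: 0.444
```

Run:
```python
from h import *
s=monitor.read_state();print(s["tool_pos"],s["wrist_force"],s["time"],s["width"])
im=imaging.read_camera("wrist");cv2.imwrite("pics/w8r.png",im)
# bright steel arms / green marks across the bar
for r in range(140,180,4):
    print(r,"".join("G" if p[1]-p[2]>25 and p[1]-p[0]>5 else ("W" if p.min()>170 else ("s" if p.min()>110 else ".")) for p in im[r,190:330].astype(int)))
```

```text
[ 0.5236 -0.019  -0.0111] [-2.4051 -0.2713  6.6034] 12.7 0.4442616255223292
140 ...................................sWWWWWWs.....................................................sWWWWWss....................................
144 ...................................sWWWWWWs....................................................ssWWWWWs.....................................
148 .............sWWWWWWWWWWWWWWWWWWWWWWWWWWWWs.....G.GGGGGGGsWWWWWs...........WWWWWWsGGGGGGGGGGGGsssWWWWWssssssssWWWWWWWWWWWWWWs...............
152 .............sWWWWWWWWWWWWWWWWWWWWWWWWWWWWss..GG.GGGGGGGGsWWWWWs..........sWWWWWWGGGGGGGGGGGGGsssWWWWWssssssssssssssWWWWWWWWWs..............
156 .............sWWWWWWWWWWWWWWWWWWWWWWWWWWsWss....GGGGGGGGGsWWWWWs..........sWWWWWWGGGGGGGGGGGGGssWWWWWWsssssssssWWWWWWWWWWWWWWs..............
160 .............sWWWWWWWWWWWWWWWWWWWWssss........GGGGGGGGGGGsWWWWWs..........sWWWWWWGGGGGGGGGGGGGssssssss..ssssssssWWWWWWWWWWWWW...............
164 .............sWWWWWWWWWWWWWWWWWWWWWWWWWWss....GGGGGGGG.GGsWWWWWs..........sWWWWWWGGGGGGGGGGGGssssssWWWWssssssssssWWWWWWWWWWWs...............
168 .....ssssss..sWWWWWWWWWWWWWWWWWWWWWWWWWWss.....GGGG.G.GG..sWWWWs..........sWWWWWsGGGGGGGGGGGGsssssWWsWWsssssssssssWWWWWWWWWWs...............
172 ssWWWWWWWWss......................ssWWWWWs......................................................ssWWWWss....................................
176 WWWWWWWWWWss......................ssWWWWWss.....................................................ssWWWWss....................................
```

Emit:
jog_arm(force=25, rows=[[0,0,0,0,0,0,42],[0,0,0,0,0,0,42],[-0.003,0,0,0,0,0,42],[-0.008,0,0,0,0,0,42],[-0.016,0,0,0,0,0,42],[-0.025,0,0,0,0,0,42],[-0.035,0,0,0,0,0,42],[-0.043,0,0,0,0,0,42],[-0.048,0,0,0,0,0,42],[-0.05,0,0,0,0,0,42],[-0.05,0,0,0,0,0,42],[-0.05,0,0,0,0,0,42]])

```text
time: 13.95
tool_pos: [0.5232, -0.019, 0.0387]
tcp_rot: [-2.078, 0.281, 2.077]
wrist_force: [0.3, -0.2, -0.2]
width: 0.42
```

Run:
```python
from h import *
s=monitor.read_state();print(s["tool_pos"],s["wrist_force"],s["time"],s["width"])
im=imaging.read_camera("wrist");sc=imaging.read_camera("scene");cv2.imwrite("pics/w9r.png",im)
cv2.imwrite("pics/w9.png",np.hstack([cv2.resize(im[30:290,155:365],(420,520)),cv2.resize(sc[160:240,200:260],(380,520),interpolation=cv2.INTER_CUBIC)]))
row([.4865,-.178,s["tool_pos"][2]],yawpose(np.radians(-105.2)))
```

```text
[ 0.5232 -0.019   0.0387] [ 0.2929 -0.2427 -0.2049] 13.95 0.41955614524644474
row [-0.0004  0.163  -0.0071] [-0.0039  0.0001  0.0006] ang 0.2
```

View pics/w9.png

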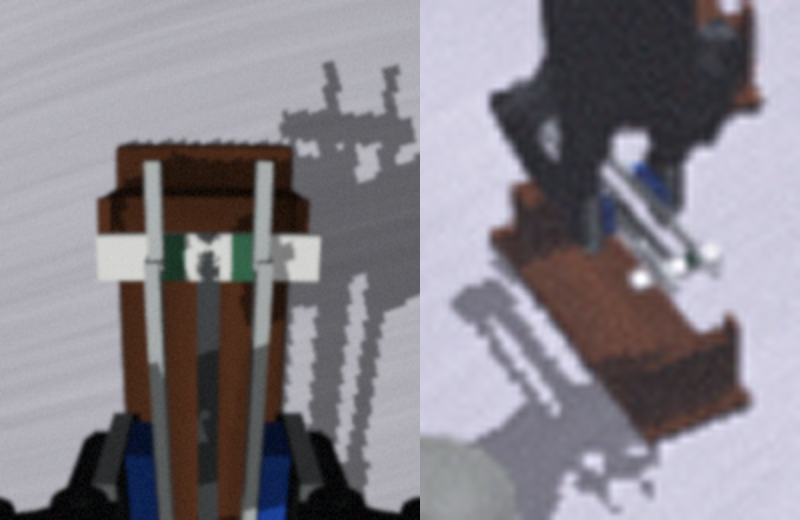

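The tweezers hang clear of the rest, with both arms just outside the green marks at (175,258) and (243,258). Next I'll carry them over the dish.

Emit:
jog_arm(rows=[[0,0.008,0,0,0,0,42],[0,0.025,-0.002,0,0,0,42],[0,0.05,-0.004,0,0,0,42],[0,0.075,-0.005,0,0,0,42],[0,0.1,-0.006,0,0,0,42],[0,0.125,-0.007,0,0,0,42],[0,0.145,-0.007,0,0,0,42],[0,0.158,-0.007,0,0,0,42],[0,0.163,-0.007,0,0,0,42],[0,0.163,-0.007,0,0,0,41],[0,0.163,-0.007,0,0,0,40],[0,0.163,-0.007,0,0,0,39],[0,0.163,-0.007,0,0,0,39],[0,0.163,-0.007,0,0,0,39]])

```text
time: 15.45
tool_pos: [0.4866, -0.1774, 0.0383]
tcp_rot: [-2.078, 0.28, 2.078]
wrist_force: [0.3, -0.1, 0.2]
width: 0.396
```

```bash
cat > m.py <<'E'
from h import *
import sys
s=monitor.read_state();print(s["tool_pos"],s["wrist_force"],s["time"],s["width"])
im=imaging.read_camera("wrist");cv2.imwrite(sys.argv[1],im)
for r in range(88,176,5):
    print(r,"".join("G" if p[1]-p[2]>15 and p[1]-p[0]>0 else ("W" if p.min()>170 else ("s" if p.min()>110 else ".")) for p in im[r,195:325].astype(int)))
E
python3 m.py pics/w10r.png
```

```text
[ 0.4866 -0.1774  0.0383] [ 0.336  -0.113   0.1656] 15.45 0.3956451280007257
88 .ssssssssssssssssssssssssssssWWWssssssWWWWWWWWWWWWWWWWWWWWWWWWWWWWWWWWWWWWWWWWWWWWWWWWWWssWWWWWWWWWWWWWWWWWWWWWWWss......sssssssss
93 ....ssssssssssssssssssssssssWWssss.sWWWWWWWWWWWWWWWWWWWWss.........s.sssWWWWWWWWWWWWWWWWWsssssss................ssss....ssssssssss
98 ..sssssssssssssssssssssssssssssss.sWWWWWWWWWWWWWWWWWWWWWs..............ssWWWWWWWWWWWWWWWWWssWWs................................sss
103 ......sssssssssssssssssssssssssss.ssWWWWWWWWWWWWWWWWWWWWWs...........ssWWWWWWWWWWWWWWWWWWsssWWWs..................................
108 ........ssssssssssssssssssssssssss..sWWWWWWWWWWWWWWWWWWWWWWWWsssssWWWWWWWWWWWWWWWWWWWWWWsssWWWWWWWWWWWWWsssssss...................
113 .........ssssssssssssssssssssssssssssssssssssssWWWWWWWWWWWWWWWWWWWWWWWWWWWWWWWWWWWsssssssssWWWWWWWWWWWWWWWWWWssss.................
118 ............sssssssssssssssssssssssssssssssssssWWWWWWWWWWWWWWWWWWWWWWWWWWWWWWWWWWssssssssssWWWWWWWWWWWWWWWsWsss...............ssss
123 ............ssssssssssssssssssssssssssssssssss..sssWWWWWWWWWWWWWWWWWWWWWWWsss
[... 703 characters left out ...]
sssssssssssssss..ss......
153 ssWWWWWWWWWWWWWWWWWWWWWWWWWWWWWWWWWWWWWsssssss.GGGGG..ssssssss......ssWWWWWsGGGGGGssssssssss.ssssssssssWWWWWWWWWWWWWWWWss.........
158 sssssssWWWWWWWWWWWWWWWWWWWWWWWWWWWWWWssssssss..GGGGG..sssssssss.....ssWWWWWsGGGGGGsssssss...ssss.sssssssWWWWWWWWWWWWWWWs..........
163 ssssssssWWWWWWWWWWWWWWWWWWWWWWWWWWWWWsssssss...GGGGG..sssWWWWWWs....sWWWWWWsGGGGGGssssssssssssssssssWWWWWWWWWWWWWWWWWWWs..........
168 ssssssssWWWWWWWWWWWWWWWWWWWWWWWWWWWWWsssssss..GGGGGG..ssWWsssss....ssWWWWWWGGGGGGGG.sssssssssssssssssWWWWWWWWWWWWWWWWWWs..........
173 sssssssssssssssssssssssssssssssWWWWWWsssssss.sssssssssssss..........................ssssssss......................................
```

Emit:
jog_arm(rows=[[0,0,0,0,0,0,38.5],[0,0,0,0,0,0,38],[0,0,0,0,0,0,37.5],[0,0,0,0,0,0,37.2],[0,0,0,0,0,0,37],[0,0,0,0,0,0,37],[0,0,0,0,0,0,37],[0,0,0,0,0,0,37]])

```text
time: 16.3
tool_pos: [0.4865, -0.1775, 0.0383]
tcp_rot: [-2.078, 0.28, 2.078]
wrist_force: [-0.3, 0.2, -1.1]
width: 0.369
```

```bash
python3 m.py pics/w11r.png | sed -n '1p;13,20p'
python3 - <<'E'
from h import *
w=cv2.imread("pics/w11r.png");t=imaging.read_camera("top");sc=imaging.read_camera("scene");cv2.imwrite("pics/t11r.png",t);cv2.imwrite("pics/s11r.png",sc)
f=lambda a,sz:cv2.resize(a,sz,interpolation=cv2.INTER_CUBIC)
cv2.imwrite("pics/fin.png",np.hstack([f(w[70:240,195:325],(440,575)),np.vstack([f(t[170:230,260:335],(356,285)),f(sc[200:260,165:240],(356,290))])]))
E
```

```text
[ 0.4865 -0.1775  0.0383] [-0.3225  0.1528 -1.0884] 16.3 0.36855762788173513
143 ss.........................sssssssssssssssssssssssssssssssssssssssssssssssssssssssssssss..........................................
148 WWWsss..ssssssssssssssssssssWWWssWWssWsGGGsssssss......s.....ssss....ssWWWssGGGssssssss.......sssssWsssssssssssssssssssss.........
153 ssWWWWWWWWWWWWWWWWWWWWWWWWWWWWWWWWWWWWWsGGsssssss.GG..ssssss.........sWWWWWsGGGsssssss....sssssssWWWWWWWWWWWWWWWWWWWWWWss.........
158 sssssssWWWWWWWWWWWWWWWWWWWWWWWWWWWWWWWWsG.ssssss..GG..sssssWWWWWWWWsssWWWWWsGGGsssssss....sssssssssWWWWWWWWWWWWWWWWWWWWs..........
163 ssssssssWWWWWWWWWWWWWWWWWWWWWWWWWWWWWWWWsssssssss.GG..sss...sssssWWsssWWWWWGGGGsssssssssssssssssssssWWWWWWWWWWWWWWWWWWWs..........
168 sssssssssWWWWWWWWWWWWWWWWWWWWWWWWWWWWWWWsssssss..GGG..ssss....ssWWssssWWWWWGGGGG.ssssssssssssssssWWWWWWWWWWWWWWWWWWWWWss..........
173 sssssssssssssssssssssssssssssssWWWWWWWWWssssssssssssssss.s.......................ssssssss.........................................
```

View pics/fin.png

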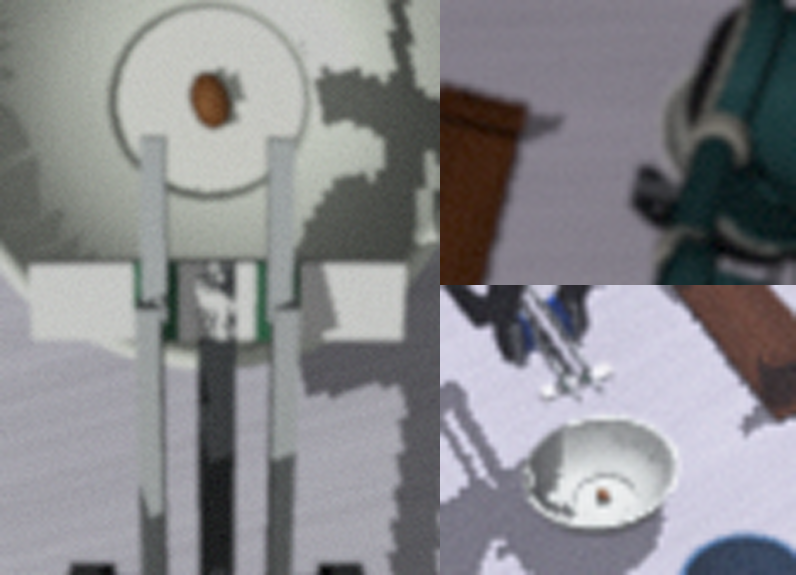

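Both arms lie inside their green marks, at (151,300) in mark 135–178 and (285,300) in mark 257–299. The tips at (153,138) and (280,138) stand over the dish. Next I'll check the tip position relative to the dish.

Run:
```python
from h import *
s=monitor.read_state()
k=130/440
D=at("wrist",195+212*k,70+100*k,.008,s);print("chip",D)
for n,u in(("L",166),("R",268)):
    X=at("wrist",195+u*k,70+137*k,.096,s);print(n,X,"to dish",np.hypot(*(X-D)[:2]),np.hypot(*(X[:2]-[.5605,-.1975])))
a,b=[at("wrist",195+u*k,70+137*k,.096,s) for u in(166,268)];print("gap",np.linalg.norm(a-b))
X=tri(*ray("wrist",195+217*k,70+137*k,s),*ray("scene",165+(580-440)/4.747,200+(390-285)/4.833));print("tips tri",X)
```

```text
chip [ 0.5633 -0.1989  0.008 ]
L [ 0.5617 -0.1932  0.096 ] to dish 0.005845691290114265 0.0044605477432136985
R [ 0.5586 -0.2045  0.096 ] to dish 0.007279812886217875 0.007236362441403093
gap 0.011696194408522093
tips tri [ 0.5596 -0.1997  0.0975]
```

Emit:
jog_arm(rows=[[0,0,0,0,0,0,37],[0,0,0,0,0,0,37],[0,0,0,0,0,0,37],[0,0,0,0,0,0,37],[0,0,0,0,0,0,37],[0,0,0,0,0,0,37],[0,0,0,0,0,0,37],[0,0,0,0,0,0,37],[0,0,0,0,0,0,37],[0,0,0,0,0,0,37],[0,0,0,0,0,0,37],[0,0,0,0,0,0,37],[0,0,0,0,0,0,37],[0,0,0,0,0,0,37],[0,0,0,0,0,0,37],[0,0,0,0,0,0,37],[0,0,0,0,0,0,37],[0,0,0,0,0,0,37],[0,0,0,0,0,0,37],[0,0,0,0,0,0,37]])

```text
time: 18.45
tool_pos: [0.4866, -0.1775, 0.0383]
tcp_rot: [-2.078, 0.28, 2.078]
wrist_force: [0.8, 0.3, -0.9]
width: 0.369
```

Emit:
jog_arm(rows=[[0,0,0,0,0,0,37],[0,0,0,0,0,0,37],[0,0,0,0,0,0,37],[0,0,0,0,0,0,37],[0,0,0,0,0,0,37],[0,0,0,0,0,0,37],[0,0,0,0,0,0,37],[0,0,0,0,0,0,37],[0,0,0,0,0,0,37],[0,0,0,0,0,0,37],[0,0,0,0,0,0,37],[0,0,0,0,0,0,37],[0,0,0,0,0,0,37],[0,0,0,0,0,0,37],[0,0,0,0,0,0,37],[0,0,0,0,0,0,37],[0,0,0,0,0,0,37],[0,0,0,0,0,0,37],[0,0,0,0,0,0,37],[0,0,0,0,0,0,37]])

```text
time: 20.45
tool_pos: [0.4866, -0.1775, 0.0383]
tcp_rot: [-2.078, 0.28, 2.078]
wrist_force: [-0.3, 0.6, -0.2]
width: 0.375
```

```bash
python3 m.py pics/w12r.png | sed -n '1p;13,17p'
python3 - <<'E'
import cv2,numpy as np
a,b=[cv2.imread(f"pics/w{i}r.png")[100:220,220:300].astype(int) for i in(11,12)];print("mean diff",abs(a-b).mean())
from workcell import finish_job
print(finish_job())
E
```

```text
[ 0.4866 -0.1775  0.0383] [-0.3303  0.5921 -0.2206] 20.45 0.37515439483704455
143 ss.........................sssssssssssssssssssssssssssssssssssssssssssssssssssssssssssss..........................................
148 WWWsss..sssssssssssssssssssssWsssWWWWWsGGGsssssss..G...........sss...ssWWWssGGGssssssss.......sssWssssWssssssssssssssssss.........
153 ssWWWWWWWWWWWWWWWWWWWWWWWWWWWWWWWWWWWWWsGGsssssss..G..sss............sWWWWWsGGGsssssss.G..sssssssWWWWWWWWWWWWWWWWWWWWWWss.........
158 ssssssWWWWWWWWWWWWWWWWWWWWWWWWWWWWWWWWWsG.ssssss..GG..ssss....ssWWssssWWWWWsGGGsssssss....sssssssssWWWWWWWWWWWWWWWWWWWWs..........
163 ssssssssWWWWWWWWWWWWWWWWWWWWWWWWWWWWWWWWsssssssss..G..ssss..sssWWss..sWWWWWGGGGsssssssssssssssssssssWWWWWWWWWWWWWWWWWWWs..........
mean diff 3.3441319444444444
the job is handed in; nothing more can be done
None
```

The job is handed in at about 20.5 s. The cap is pressed home, and the tweezers are held squeezed over the dish with both arms inside the green marks.

- **Cap:** I pushed it down until it stopped moving while the force rose to 27 N. Afterwards the red on the neck was gone in the scene picture.
- **Tweezers:** I lifted them by the blue grips and carried the tips to within about 7 mm of the dish centre, about 95 mm above the table (about 63 mm above the rim).
- **Tip gap:** The picture gives 11.7 mm. The gripper width gives about 11 to 12 mm. I held it for 4 s, and the marks looked the same in the wrist picture before and after.
- **Disagreement:** The real finger ends sat about 32–35 mm behind the reported TCP. I found this from the pictures and the contact with the cap, and allowed for it in the grasp.
- **Not checked:** I did not check the bottle, dish and bystander positions again at the end. The arm touched nothing but the cap and the tweezers as far as forces and pictures showed.

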